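# Screw the dummy load into the patch box without cross-threading

## Robot

A 6-joint arm with a two-finger parallel gripper is mounted at the origin on the work surface. World frame = base frame: x ahead of the robot, y to its left, z up, the work surface at z = 0. Lengths are in m, angles in degrees, forces in N, time in s.
With the tool pointing down it reaches from about 0.275 to 0.725 m from the base axis. Payload 15.9 kg.
Tool frame: the origin (TCP) lies at the very end of the fingers, on their centre line; the grasp point (between the pads) lies 19 mm behind it (arm.grasp_offset is the distance from the TCP to the grasp point, in m); x points along the fingers, y is the direction in which the jaws open and shut, and the axes are right-handed (so a half turn about x gives the same grasp; the last joint's range is limited). The gripper opens to 85 mm and grips with 20 to 120 N. Pads are 22 mm wide; open, the fingers measure 114 mm over their backs; the gripper's body (76 mm by 85 mm) begins 54 mm behind the grasp point. The pads swing forward as they close: fully open they stand 13 mm farther back than shut.
Start: joints at [-63.827, 12.198, -1.971, 75.831, 0, 90], TCP at [0.221, -0.449, 0.231] pointing down, gripper open.
Joint ranges: [-170.91, 170.91], [-42.67, 98.43], [-65.05, 77.54], [-120.47, 116.71], [-90, 82.35], [-180, 180]. Speed limits (degrees/s): [108.29, 108.29, 136.94, 147.25, 180, 180].

## Interface

Orientations are given as [roll, pitch, yaw] about the fixed x, y, z axes, in that order (R = Rz(yaw) Ry(pitch) Rx(roll)).
In Python, from station import arm gives the robot as it stands.
- The arm moves only by the tool carry_out, never from a script. Its argument "commands" is a list of rows, each a list of 3 entries, a list of its own where there are three numbers: the finger opening in cm, from 0 to 8.54, then the shift along the tool's x, y, z in cm, then the turn, a rotation vector about the tool's x, y, z in rad. In form: [[gripper, [tx, ty, tz], [rx, ry, rz]], ...]. A call has 1 to 20 rows; each row shifts and turns the commanded pose from where the row before left it, along the tool's axes as they then stand; what a row does not reach is not made up. A row lasts 1/12 s, in which the tool goes at most 41.7 mm and 7.16 degrees, less where a joint would pass 70% of its speed; a pose out of reach is approached as far as the arm can. A call is refused whole if a number of a shift passes 4.17 or a number of a turn 0.125, either way. A call with a gripper value outside its range is refused whole. The fingers move at their own pace and stop on an object; the grip force is fixed at half the most. Time passes only in rows, so rows that do not move let the fingers close. It gives the time, the measured TCP pose, the force and the opening at its end, in the units of the state.
- arm.get_obs(): the state, without advancing time (a new reading comes with each control period).
- arm.read_camera(name): name is "side" or "top" or "wrist"; returns the picture (420x560x3 uint8, red, green, blue); there is no depth.
- arm.camera_params(name): a dict with "fx", "fy", "cx", "cy" (pixels), "dist_coeffs" ([k1, k2, p1, p2, k3] as OpenCV has them; the pictures are not rectified), "camera_from_world" (4x4, takes a point from world to camera coordinates). Camera axes: x right, y up, looking along -z (the intrinsics and any distortion apply to the point x, -y, -z); pixel columns grow to the right and rows downward; lengths in m; the calibration is good to about 2 mm. A picture is of the moment at which its call begins: read the wrist's pose just before it. camera_params takes no time and is no camera call; for the wrist camera it gives the pose at the moment of the call.
- arm.hand_in(): hands the job in, once; it reports no verdict.
The state is a dict: "time": time; "joint_pos": joint angles; "dq": joint speeds; "joint_efforts": joint torques, N m; "position": TCP position; "tool_rot": TCP orientation; "contact_force": force on the tool from outside, world axes, zero at the start; "ft_torque": the same for the moment, N m; "opening": opening from 0.0 (shut) to 1.0 (fully open).
Only numpy, scipy, OpenCV 4.12 (cv2) and the standard library are available. Lean on these libraries where they do the work, as an engineer would, in place of code of your own. Each camera call takes 0.05 s, during which the arm holds its last target. There are 200 camera calls.

## Task

Take the finned dummy load out of its cradle ring and screw it into the open socket on top of the patch box: set it upright in the socket, feel for the thread start by turning it backward (counterclockwise from above) under light pressure if it has not dropped in, then drive it clockwise until it is fully home with its flange down on the socket's rim, and let go. Do not force it: keep the pressure light, never crank it against a stop, and leave the other things on the desk where they are.

Things in the scene. Friction and masses are not known exactly. Their poses are not given: they have to be found in the camera images.
- dummy_load: Loose screw plug, 66 mm tall, about 160 g, standing head up, its flange lying on the cradle. Origin: centre of its lower tip; z is its axis, up. From the tip: steel core 24 mm dia (0-26 mm, the lowest 5 mm tapering to 18 mm), flange 46 mm dia (26-30 mm), round finned aluminium head 36 mm dia (30-66 mm), where it is gripped.
- plug_lugs (a point): On the plug's axis 12 mm above its tip, at the mid-height of the three thread lugs: each 4 mm wide, 4 mm thick, reaching out to 17 mm radius, sloped 12 deg as a right-hand thread; one on the +x axis, the others 120 deg either side.
- plug_flange (a point): Centre of the flange's underside, 26 mm above the plug's tip. Its height above the socket's mouth tells the state: about 14 mm with the lugs on the stops' tops, 12 mm on the ledge, 3 to 5 mm dropped into the thread start, 0 when home. If it hangs half over the start, letting go of it lets it settle.
- cradle: Fixed black ring on the desk, 54 mm outer and 41 mm inner dia, 27 mm high, in which the plug is parked (tip 1 mm above the desk). Origin: centre of its underside.
- patchbox: Fixed dark steel box, 210 (x) by 170 (y) by 58 mm high; origin at the centre of its underside. The open socket is the steel collar at the middle of its top, standing 8 mm above it; the low round cap, 34 mm wide, near a corner is a closed spare socket, not to be used.
- socket_mouth (a point): Centre of the socket's mouth, in the plane of the collar's top (66 mm above the desk), z up. Collar 48 mm outer, 37 mm inner dia; bore inside the thread 26 mm dia, over 30 mm deep. Three-start right-hand thread, repeating every 120 deg; its angle is hidden, differs each time and is unrelated to the box's yaw.
- socket_ledge (a point): On the socket's axis, 4 mm below the mouth: level of the ledge. Every 120 deg, clockwise from above: an open start slot of 36 deg (lugs fit with some 20 deg to spare), a thread crest of 74 deg whose flat top is this ledge, a stop of 10 deg rising 2.5 mm above the ledge. Turning clockwise on the ledge runs into a stop: never force that.
- socket_thread_top (a point): On the axis, 8 mm below the mouth: level where the thread starts. Turning back (counterclockwise), lugs may first step 2.5 mm off a stop to the ledge (not the start), then fall about 8 mm into the slots; a stop bars more back-turn. At most 100 deg needed. More than 45 N between plug and box (all contacts added up; about 0.5 Nm of cranking) counts as damage.
- socket_thread_end (a point): On the axis, 16 mm below the mouth: level of the lugs' undersides when home. From the slot, 60 to 80 deg clockwise screws the plug 3 to 4.5 mm down until its flange lies on the mouth; a stop ends the turn some 10 to 15 deg later. It needs a light push of 3 to 6 N to follow the thread down.
- mug: White mug, 92 mm tall, a bystander; origin at the centre of its underside.
- microphone: Black hand microphone lying flat, 95 by 55 by 28 mm, a bystander; origin at the centre of its underside.
- screwdriver: Screwdriver lying on the desk, a bystander; origin on the desk under its middle.
- adapter: Small upright steel coax adapter, 20 mm dia, 34 mm tall, a bystander; origin at the centre of its underside.
- blank_cap: Small stepped aluminium blanking cap, 32 mm dia, 24 mm tall, a bystander; origin at the centre of its underside.
- fuse_jar: Small jar, 52 mm dia, 70 mm tall, a bystander; origin at the centre of its underside.
- battery: Black battery block, 60 by 34 by 50 mm, a bystander; origin at the centre of its underside.

How it is judged:
By the outcome, as a careful person would: the job done as asked, in the order asked, and still so for the second after the job is handed in, with the robot touching nothing.
It also fails if it takes over 67 s, if anything falls off the work surface, if the arm or the gripper's body presses on something with over 40 N, if the wrist force passes 120 N, or if a joint passes its speed limit or range.

## Working session

There is one attempt and no reset: what is moved stays moved. The work goes in short steps, Python scripts to look and compute and a tool call to move; the robot and the scene stay as the last step left them, time stands still between calls to the robot, and variables do not carry over. Pictures are saved under pics/ and viewed, about 8 in all and at most 12, crops included, and the job is handed in when it is done.

Besides the shell and the picture viewer there is one more tool, called by a JSON object that holds its "fn" and its "kwargs". carry_out: Moves the arm, as the interface text tells. Its arguments: {"type":"object","properties":{"commands":{"type":"array","items":{"type":"array"}}},"required":["commands"]}

```bash
mkdir -p pics; ls; python3 - <<'E'
from station import arm
import cv2,numpy as np
o=arm.get_obs();print(o)
for n in("top","side"):
    cv2.imwrite(f"pics/{n}0.png",arm.read_camera(n)[:,:,::-1])
    print(n,arm.camera_params(n))
print(arm.grasp_offset)
E
```

```text
pics
{'time': 0.0, 'joint_pos': array([-6.38296062e+01,  1.22255738e+01, -2.00672530e+00,  7.58311229e+01,
       -9.20766755e-04,  9.00026738e+01]), 'dq': array([ 0.07066337, -0.04221657,  0.06564026,  0.04792668, -0.08661408,
        0.05540795]), 'joint_efforts': array([ 1.34677495e-03, -6.86159348e+01,  4.87121952e+01,  1.72859518e-02,
        1.70584131e-04,  2.17145282e-05]), 'position': array([ 0.22037278, -0.44845293,  0.23081993]), 'tool_rot': array([-89.16555928,  89.93657131, 117.00216116]), 'contact_force': array([-0.66703012,  0.84807353, -0.39239332]), 'ft_torque': array([0.03608028, 0.00549952, 0.00837297]), 'opening': 0.9995785726222147}
top {'fx': 528.4988426813634, 'fy': 528.4988426813634, 'cx': 279.70305097818846, 'cy': 210.03495924656107, 'dist_coeffs': array([-0.10024519,  0.        ,  0.        ,  0.        ,  0.        ]), 'camera_from_world': array([[ 8.32056542e-03, -9.99911790e-01, -1.03528400e-02,
         1.19370757e-03],
       [ 9.96090746e-01,  7.37735672e-03,  8.80272705e-02,
        -5.59237418e-01],
       [-8.79431290e-02, -1.10448048e-02,  9.96064264e-01,
        -1.54598526e+00],
       [ 0.00000000e+00,  0.00000000e+00,  0.00000000e+00,
         1.00000000e+00]])}
side {'fx': 433.85195099919855, 'fy': 433.85195099919855, 'cx': 281.920926356884, 'cy': 214.53680141775396, 'dist_coeffs': array([0.01897095, 0.        , 0.        , 0.        , 0.        ]), 'camera_from_world': array([[-0.93634272, -0.35031521,  0.02327138,  0.52158726],
       [ 0.19420762, -0.4615894 ,  0.86557416, -0.18287159],
       [-0.29248197,  0.81499354,  0.50023976, -1.03455837],
       [ 0.        ,  0.        ,  0.        ,  1.        ]])}
0.0187
```

View pics/top0.png

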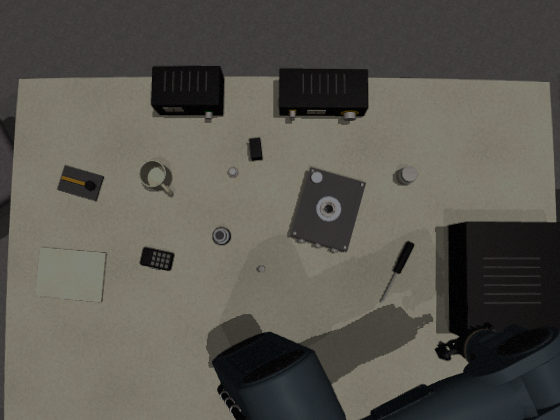

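View pics/side0.png

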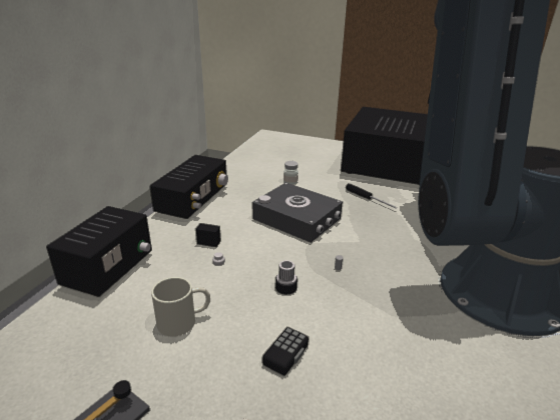

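Top view: plug head is near (221,236), the socket at (329,208), adapter (262,269), blank cap (233,172). In the side view the plug is near (287,265) and the socket at (297,201).

```bash
cat > h.py <<'E'
import numpy as np,cv2
from station import arm
from scipy.spatial.transform import Rotation as R
def ray(p,uv):
    K=np.array([[p["fx"],0,p["cx"]],[0,p["fy"],p["cy"]],[0,0,1]])
    x,y=cv2.undistortPoints(np.array([[uv]],float),K,p["dist_coeffs"])[0,0]
    T=p["camera_from_world"];Ri=T[:3,:3].T
    return -Ri@T[:3,3],Ri@np.array([x,-y,-1])
def hit(p,uv,z):
    c,d=ray(p,uv);return c+d*(z-c[2])/d[2]
def pix(p,X):
    K=np.array([[p["fx"],0,p["cx"]],[0,p["fy"],p["cy"]],[0,0,1]])
    T=p["camera_from_world"];q=(np.atleast_2d(X)@T[:3,:3].T+T[:3,3])*[1,-1,-1]
    return cv2.projectPoints(q,np.zeros(3),np.zeros(3),K,p["dist_coeffs"])[0][:,0]
def tool():
    o=arm.get_obs();return o,R.from_euler('xyz',o["tool_rot"],degrees=True)
def plan(goal,yaw=None):
    """shift (cm, tool axes) for TCP to goal with vertical tool; plus tool axes now"""
    o,r=tool();print("t",o["time"].__round__(2),"pos",o["position"].round(4),"axes\n",r.as_matrix().round(3))
    print("shift cm",(r.inv().apply(np.array(goal)-o["position"])*100).round(2))
E
python3 - <<'E'
from h import *
t=arm.camera_params("top");s=arm.camera_params("side")
print("plug",hit(t,(221,236),.067),hit(s,(287,265),.067))
print("sock",hit(t,(329,208.5),.066),hit(s,(297,201),.066))
w=arm.camera_params("wrist");print(w)
o,r=tool();print(r.as_matrix().round(3));T=w["camera_from_world"]
c=-T[:3,:3].T@T[:3,3];print("cam in tool",r.inv().apply(c-o["position"]),(T[:3,:3]@r.as_matrix()).round(3))
E
```

```text
plug [0.47897849 0.17395201 0.067     ] [0.47855022 0.18107217 0.067     ]
sock [ 0.56107731 -0.13749219  0.066     ] [ 0.55783246 -0.12322761  0.066     ]
{'fx': 330.1246047603272, 'fy': 330.1246047603272, 'cx': 276.92576485575967, 'cy': 211.60216727279632, 'dist_coeffs': array([0.02719723, 0.        , 0.        , 0.        , 0.        ]), 'camera_from_world': array([[ 0.43939369, -0.89829186, -0.00221712, -0.49913237],
       [ 0.86630008,  0.42439539, -0.26346295,  0.03448621],
       [ 0.23760756,  0.11384327,  0.96466697, -0.37906375],
       [ 0.        ,  0.        ,  0.        ,  1.        ]])}
[[-0.     0.441 -0.897]
 [ 0.001 -0.897 -0.441]
 [-1.    -0.001 -0.   ]]
cam in tool [-0.14276814  0.00024137 -0.06563361] [[ 0.001  1.     0.002]
 [ 0.263  0.002 -0.965]
 [-0.965  0.002 -0.263]]
```

{"fn": "carry_out", "kwargs": {"commands": [[8.5, [0, -1.1, -3.7], [0, 0, 0]], [8.5, [0, -1.1, -3.7], [0, 0, 0]], [8.5, [0, -1.1, -3.7], [0, 0, 0]], [8.5, [0, -1.1, -3.7], [0, 0, 0]], [8.5, [0, -1.1, -3.7], [0, 0, 0]], [8.5, [0, -1.1, -3.7], [0, 0, 0]], [8.5, [0, -1.1, -3.7], [0, 0, 0]], [8.5, [0, -1.1, -3.7], [0, 0, 0]], [8.5, [0, -1.1, -3.7], [0, 0, 0]], [8.5, [0, -1.1, -3.7], [0, 0, 0]], [8.5, [0, -1.1, -3.7], [0, 0, 0]], [8.5, [0, -1.1, -3.7], [0, 0, 0]], [8.5, [0, 0, 0], [0, 0, 0]], [8.5, [0, 0, 0], [0, 0, 0]]]}}

```text
time: 1.27
position: [0.5616, -0.1329, 0.2303]
tool_rot: [-39.2, 89.9, 167.1]
contact_force: [-0.5, 0.0, -0.7]
opening: 0.997
```

```bash
python3 - <<'E'
from h import *
o,r=tool();print(o["joint_pos"].round(1),o["position"],o["time"])
p=arm.camera_params("wrist");im=arm.read_camera("wrist")
cv2.imwrite("pics/w1.png",im[:,:,::-1]);np.save("w1.npy",p,allow_pickle=True)
print(pix(p,[.561,-.1375,.066]))
E
```

```text
[-13.3  21.6  10.7  79.1  -0.  140.3] [ 0.56155121 -0.13287466  0.23034969] 1.2667
[[281.45547436 195.5180479 ]]
```

View pics/w1.png

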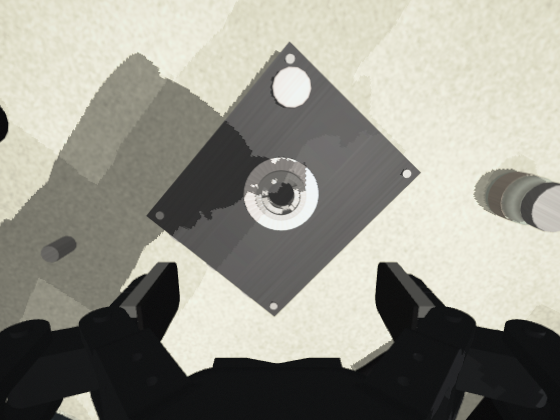

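The box fills the view's middle, with the socket collar at about (281,194) and the closed cap at (291,87).

```bash
python3 - <<'E'
from h import *
p=np.load("w1.npy",allow_pickle=True).item();im=cv2.imread("pics/w1.png")
c=im[145:245,230:330]
g=cv2.cvtColor(c,cv2.COLOR_BGR2GRAY).astype(float)
# fit collar top outer circle by maximising radial gradient
gr=cv2.GaussianBlur(cv2.cvtColor(im,cv2.COLOR_BGR2GRAY).astype(np.float32),(0,0),1)
a=np.linspace(0,2*np.pi,120,endpoint=False)
def samp(x,y,rad):
    q=pix(p,np.c_[x+rad*np.cos(a),y+rad*np.sin(a),a*0+.066]).astype(np.float32)
    return cv2.remap(gr,q[None,:,0],q[None,:,1],cv2.INTER_LINEAR)[0]
best=max(((np.clip(samp(x,y,.0232)-samp(x,y,.0250),-30,30)).mean(),x,y) for x in np.arange(.55,.572,.0005) for y in np.arange(-.148,-.126,.0005))
print(best)
b=cv2.resize(c,None,fx=6,fy=6,interpolation=cv2.INTER_CUBIC)
b=np.clip(255*(b/255.)**.6,0,255).astype(np.uint8)
for rad in(.024,.0185):
    q=((pix(p,np.c_[best[1]+rad*np.cos(a),best[2]+rad*np.sin(a),a*0+.066])-[230,145]+.5)*6).astype(int)
    for u in q[::3]: cv2.circle(b,tuple(map(int,u)),1,(0,0,255),-1)
cv2.imwrite("pics/w1c.png",b)
E
```

```text
(np.float32(8.292304), np.float64(0.55), np.float64(-0.1425))
```

View pics/w1c.png

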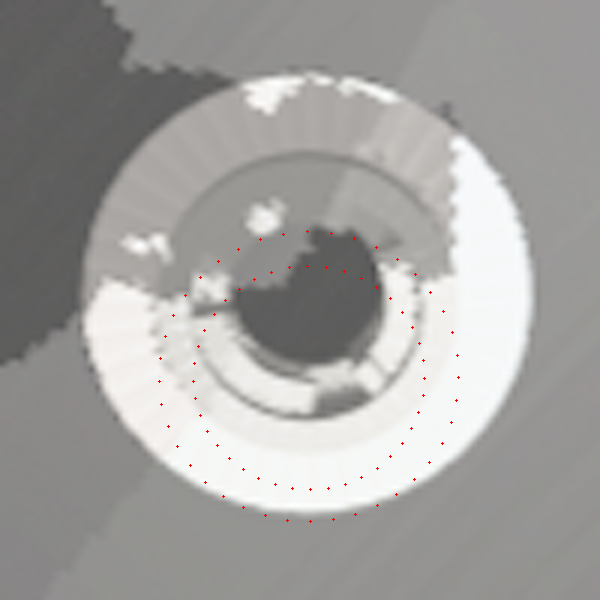

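The escutcheon disc (crop centre 307,292) is about 70 mm wide. The collar sits inside it with its outer edge near r≈150 crop px, centre ≈(308,299), and my fit locked on wrongly. I'll read the centre from these rims directly.

```bash
python3 - <<'E'
from h import *
p=np.load("w1.npy",allow_pickle=True).item();t=arm.camera_params("top")
print(hit(p,(230+307/6-.5,145+299/6-.5),.066),hit(p,(230+307/6-.5,145+292.5/6-.5),.059),hit(t,(329,208.5),.066))
plan([.479,.175,.200])
E
```

```text
[ 0.56170009 -0.13631438  0.066     ] [ 0.5613186  -0.13657226  0.059     ] [ 0.56107731 -0.13749219  0.066     ]
t 1.32 pos [ 0.5608 -0.1339  0.2307] axes
 [[-0.001  0.442 -0.897]
 [ 0.    -0.897 -0.442]
 [-1.    -0.001  0.001]]
shift cm [  3.08 -31.32  -6.34]
```

{"fn": "carry_out", "kwargs": {"commands": [[8.5, [0.4, -3.9, -0.8], [0, 0, 0]], [8.5, [0.4, -3.9, -0.8], [0, 0, 0]], [8.5, [0.4, -3.9, -0.8], [0, 0, 0]], [8.5, [0.4, -3.9, -0.8], [0, 0, 0]], [8.5, [0.4, -3.9, -0.8], [0, 0, 0]], [8.5, [0.4, -3.9, -0.8], [0, 0, 0]], [8.5, [0.4, -3.9, -0.8], [0, 0, 0]], [8.5, [0.3, -3.9, -0.8], [0, 0, 0]]]}}

```text
time: 1.98
position: [0.4795, 0.1741, 0.2003]
tool_rot: [131.5, 90.0, -22.4]
contact_force: [0.7, -0.4, 0.8]
opening: 0.993
```

{"fn": "carry_out", "kwargs": {"commands": [[8.5, [0, 0, 0], [-0.12, 0, 0]], [8.5, [0, 0, 0], [-0.12, 0, 0]], [8.5, [0, 0, 0], [-0.12, 0, 0]], [8.5, [0, 0, 0], [-0.12, 0, 0]], [8.5, [0, 0, 0], [-0.12, 0, 0]], [8.5, [0, 0, 0], [-0.12, 0, 0]], [8.5, [0, 0, 0], [-0.12, 0, 0]], [8.5, [0, 0, 0], [-0.12, 0, 0]], [8.5, [0, 0, 0], [-0.12, 0, 0]], [8.5, [0, 0, 0], [-0.12, 0, 0]], [8.5, [0, 0, 0], [-0.12, 0, 0]], [8.5, [0, 0, 0], [-0.12, 0, 0]], [8.5, [0, 0, 0], [-0.12, 0, 0]], [8.5, [0, 0, 0], [-0.12, 0, 0]], [8.5, [0, 0, 0], [-0.12, 0, 0]], [8.5, [0, 0, 0], [-0.12, 0, 0]], [8.5, [0, 0, 0], [-0.12, 0, 0]], [8.5, [0, 0, 0], [-0.12, 0, 0]], [8.5, [0, 0, 0], [0, 0, 0]], [8.5, [0, 0, 0], [0, 0, 0]]]}}

```text
time: 3.65
position: [0.4805, 0.1728, 0.2004]
tool_rot: [-36.4, 90.0, -66.7]
contact_force: [0.3, -0.4, -0.1]
opening: 0.998
```

```bash
python3 - <<'E'
from h import *
o,r=tool();print(o["joint_pos"].round(1),o["position"],o["time"],o["contact_force"])
p=arm.camera_params("wrist");im=arm.read_camera("wrist")
cv2.imwrite("pics/w2.png",im[:,:,::-1]);np.save("w2.npy",p,allow_pickle=True)
print(pix(p,[.479,.175,.067]))
E
```

```text
[19.8 13.9 -4.3 71.8 -0.  50.2] [0.48045578 0.17282102 0.20043463] 3.65 [ 0.31991853 -0.42899349 -0.08691695]
[[279.2391461  199.71117032]]
```

View pics/w2.png

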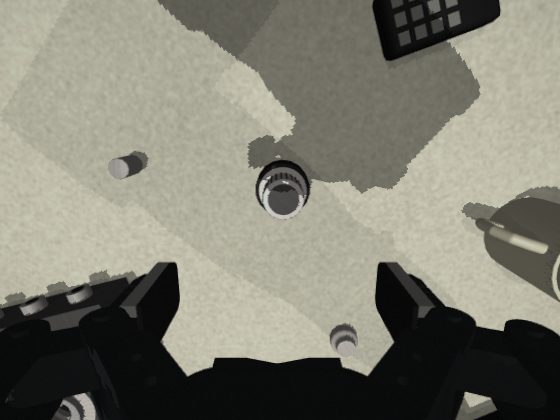

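Head top disc centred at about (284,200), black cradle ring behind it around (283,186). The path down is clear.

```bash
python3 - <<'E'
from h import *
p=np.load("w2.npy",allow_pickle=True).item();im=cv2.imread("pics/w2.png",0)
print(hit(p,(284,199.5),.067),hit(p,(283,186),.027))
gr=cv2.GaussianBlur(im.astype(np.float32),(0,0),1);a=np.linspace(0,2*np.pi,120,endpoint=False)
def samp(x,y,rad,z):
    q=pix(p,np.c_[x+rad*np.cos(a),y+rad*np.sin(a),a*0+z]).astype(np.float32)
    return cv2.remap(gr,q[None,:,0],q[None,:,1],cv2.INTER_LINEAR)[0]
for z,r in((.067,.018),):
  print(max((np.clip(abs(samp(x,y,r-.001,z)-samp(x,y,r+.001,z)),0,60).mean(),x,y) for x in np.arange(.472,.487,.0005) for y in np.arange(.167,.182,.0005)))
print(hit(arm.camera_params("top"),(221,236),.06))
plan([.4790,.1715,.034])
E
```

```text
[0.48091227 0.17861601 0.067     ] [0.47724943 0.18059121 0.027     ]
(np.float32(40.865063), np.float64(0.476), np.float64(0.18000000000000002))
[0.47924474 0.17480604 0.06      ]
t 3.7 pos [0.4805 0.173  0.2004] axes
 [[ 0.     0.506  0.863]
 [-0.     0.863 -0.506]
 [-1.     0.     0.   ]]
shift cm [16.64 -0.21 -0.06]
```

{"fn": "carry_out", "kwargs": {"commands": [[8.5, [3.0, 0.2, -0.2], [0, 0, 0]], [8.5, [3.0, 0.1, -0.2], [0, 0, 0]], [8.5, [2.0, 0, 0], [0, 0, 0]], [8.5, [0, 0, 0], [0, 0, 0]], [8.5, [0, 0, 0], [0, 0, 0]]]}}

```text
time: 4.12
position: [0.4781, 0.178, 0.1203]
tool_rot: [-127.2, 89.9, -157.4]
contact_force: [0.8, 0.0, 1.3]
opening: 0.997
```

```bash
python3 - <<'E'
from h import *
o,r=tool();print(o["position"],o["time"])
p=arm.camera_params("wrist");im=arm.read_camera("wrist")[:,:,::-1]
np.save("w3.npy",p,allow_pickle=True);cv2.imwrite("pics/w3.png",im)
u,v=pix(p,[.479,.178,.067])[0].round().astype(int);print(u,v)
b=cv2.resize(im[v-70:v+70,u-90:u+90],None,fx=4,fy=4,interpolation=cv2.INTER_CUBIC)
cv2.imwrite("pics/w3c.png",b)
E
```

```text
[0.47809442 0.17795745 0.12025272] 4.1167
279 234
```

View pics/w3c.png

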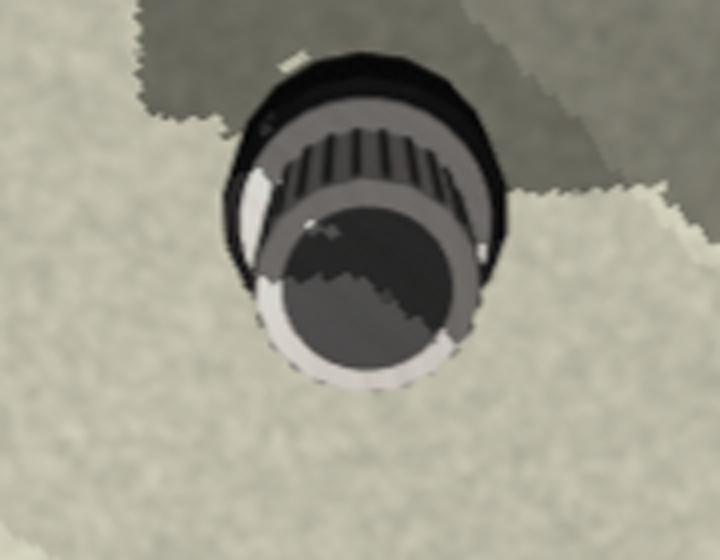

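The head's rim is centred at crop (369,286) and the cradle's at about x=365, i.e. full-image (281,235) for the head.

```bash
python3 - <<'E'
from h import *
p=np.load("w3.npy",allow_pickle=True).item()
f=lambda u,v:(279-90+u/4-.4,234-70+v/4-.4)
print(hit(p,f(369,286),.067),hit(p,f(365,198),.027),hit(p,f(365,222),.030))
b=hit(p,f(369,286),.067);b[2]=.034
plan(b)
E
```

```text
[0.48027763 0.17842547 0.067     ] [0.47725915 0.17981142 0.027     ] [0.48049219 0.17790322 0.03      ]
t 4.17 pos [0.479  0.1783 0.1213] axes
 [[ 0.001  0.503  0.864]
 [ 0.     0.864 -0.503]
 [-1.     0.     0.   ]]
shift cm [8.73 0.07 0.1 ]
```

{"fn": "carry_out", "kwargs": {"commands": [[8.5, [2.5, 0.1, 0.1], [0, 0, 0]], [8.5, [2.5, 0, 0], [0, 0, 0]], [8.5, [2.0, 0, 0], [0, 0, 0]], [8.5, [1.2, 0, 0], [0, 0, 0]], [8.5, [0.4, 0, 0], [0, 0, 0]], [8.5, [0, 0, 0], [0, 0, 0]]]}}

```text
time: 4.67
position: [0.4805, 0.1789, 0.035]
tool_rot: [49.8, 90.0, 19.7]
contact_force: [-0.1, -0.8, 0.5]
opening: 0.998
```

{"fn": "carry_out", "kwargs": {"commands": [[3, [0, 0, 0], [0, 0, 0]], [3, [0, 0, 0], [0, 0, 0]], [3, [0, 0, 0], [0, 0, 0]], [3, [0, 0, 0], [0, 0, 0]], [3, [0, 0, 0], [0, 0, 0]], [3, [0, 0, 0], [0, 0, 0]], [3, [0, 0, 0], [0, 0, 0]], [3, [0, 0, 0], [0, 0, 0]]]}}

```text
time: 5.33
position: [0.4805, 0.1789, 0.0353]
tool_rot: [43.8, 89.9, 13.8]
contact_force: [-2.6, -1.1, 11.2]
opening: 0.407
```

{"fn": "carry_out", "kwargs": {"commands": [[3, [0, 0, 0], [0, 0, 0]], [3, [-0.5, 0, 0], [0, 0, 0]], [3, [-1, 0, 0], [0, 0, 0]], [3, [-2, 0, 0], [0, 0, 0]], [3, [-3, 0, 0], [0, 0, 0]], [3, [-3, 0, 0], [0, 0, 0]], [3, [-3, 0, 0], [0, 0, 0]], [3, [-2, 0, 0], [0, 0, 0]], [3, [0, 0, 0], [0, 0, 0]], [3, [0, 0, 0], [0, 0, 0]]]}}

```text
time: 6.17
position: [0.4806, 0.179, 0.1807]
tool_rot: [50.6, 89.9, 20.5]
contact_force: [1.1, 0.1, -2.7]
opening: 0.406
```

```bash
python3 - <<'E'
from h import *
o,r=tool();print(o["joint_pos"].round(1),o["time"],o["contact_force"],o["ft_torque"])
p=arm.camera_params("wrist");im=arm.read_camera("wrist")[:,:,::-1]
np.save("w4.npy",p,allow_pickle=True);cv2.imwrite("pics/w4.png",im)
im=arm.read_camera("side")[:,:,::-1]; cv2.imwrite("pics/s4.png",im)
s=arm.camera_params("side");u,v=pix(s,o["position"])[0].astype(int)
w=cv2.imread("pics/w4.png")
b=cv2.resize(im[max(v-70,0):max(v-70,0)+140,u-70:u+70],(400,400),interpolation=cv2.INTER_CUBIC);cv2.imwrite("pics/w4c.png",np.hstack([cv2.resize(w[120:420,80:480],(400,300)),b[:300]]))
plan([.5615,-.1365,.155])
E
```

```text
[20.4 14.4 -6.5 69.   0.  50.5] 6.1667 [ 1.07526372  0.14055856 -2.70373316] [-0.05987638  0.06971111  0.03530333]
t 6.27 pos [0.4796 0.1786 0.1788] axes
 [[-0.001  0.501  0.865]
 [-0.     0.865 -0.501]
 [-1.    -0.001 -0.001]]
shift cm [  2.38 -23.17  22.88]
```

View pics/w4c.png

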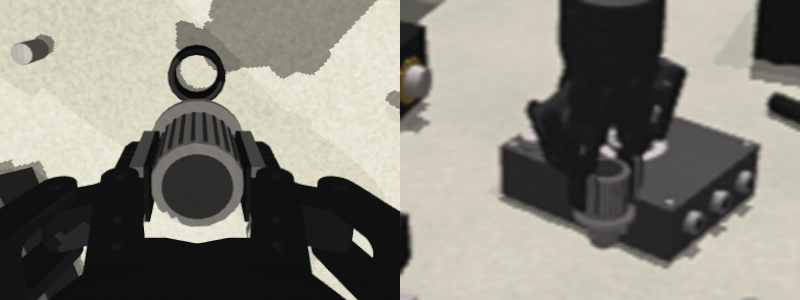

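The plug is out of the cradle, upright in the jaws, with its top disc at about (278,305) in the full wrist image.

```bash
python3 - <<'E'
from h import *
p=np.load("w4.npy",allow_pickle=True).item()
for h in(.026,.029,.032,.035): print(h,pix(p,np.array([.4796,.1786,.1788+h])))
im=cv2.imread("pics/w4.png");cv2.imwrite("pics/w4d.png",cv2.resize(im[210:370,180:380],None,fx=3,fy=3,interpolation=cv2.INTER_CUBIC))
E
```

```text
0.026 [[277.15581893 293.72579062]]
0.029 [[277.17854155 297.60826925]]
0.032 [[277.20231731 301.67102799]]
0.035 [[277.22722176 305.9270262 ]]
```

View pics/w4d.png

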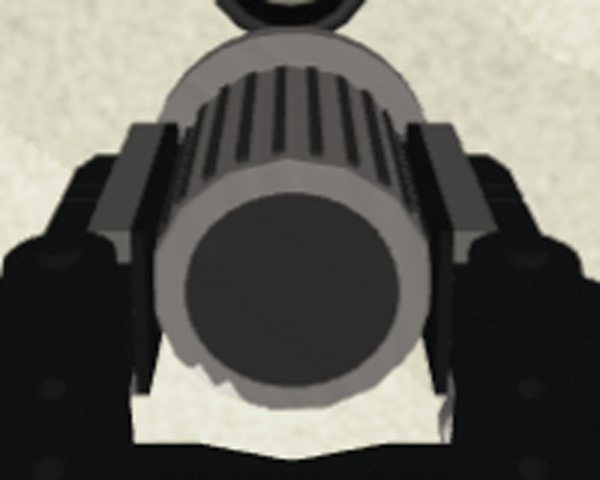

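{"fn": "carry_out", "kwargs": {"commands": [[3, [0, -1.3, 1.3], [0, 0, 0]], [3, [0.2, -2.6, 2.5], [0, 0, 0]], [3, [0.3, -2.7, 2.7], [0, 0, 0]], [3, [0.3, -2.8, 2.7], [0, 0, 0]], [3, [0.3, -2.8, 2.7], [0, 0, 0]], [3, [0.3, -2.8, 2.7], [0, 0, 0]], [3, [0.3, -2.7, 2.7], [0, 0, 0]], [3, [0.3, -2.5, 2.5], [0, 0, 0]], [3, [0.2, -1.8, 1.8], [0, 0, 0]], [3, [0.1, -1.2, 1.2], [0, 0, 0]], [3, [0, 0, 0], [0, 0, 0]], [3, [0, 0, 0], [0, 0, 0]], [3, [0, 0, 0], [0, 0, 0]]]}}

```text
time: 7.35
position: [0.5605, -0.1356, 0.1555]
tool_rot: [-170.2, 89.9, 159.7]
contact_force: [-0.2, 0.3, -1.1]
opening: 0.402
```

```bash
python3 - <<'E'
from h import *
o,r=tool();print(o["joint_pos"].round(1),o["time"],o["position"],o["contact_force"],o["ft_torque"])
for n in("side","wrist"):
    p=arm.camera_params(n);im=arm.read_camera(n)[:,:,::-1];cv2.imwrite(f"pics/{n}5.png",im)
s=cv2.imread("pics/side5.png")[130:250,220:380];w=cv2.imread("pics/wrist5.png")[60:360,180:380]
cv2.imwrite("pics/5.png",np.hstack([cv2.resize(s,(480,360),interpolation=cv2.INTER_CUBIC),cv2.resize(w,(240,360))]))
plan([.5615,-.1367,.110])
E
```

```text
[-13.6  22.7   1.3  68.8   0.   16.5] 7.35 [ 0.56045121 -0.13563166  0.15547144] [-0.19753054  0.2965135  -1.05382417] [-0.01577906  0.01987573 -0.05451831]
t 7.45 pos [ 0.5608 -0.1353  0.1561] axes
 [[-0.001  0.5    0.866]
 [ 0.     0.866 -0.5  ]
 [-1.    -0.    -0.001]]
shift cm [ 4.61 -0.09  0.14]
```

View pics/5.png

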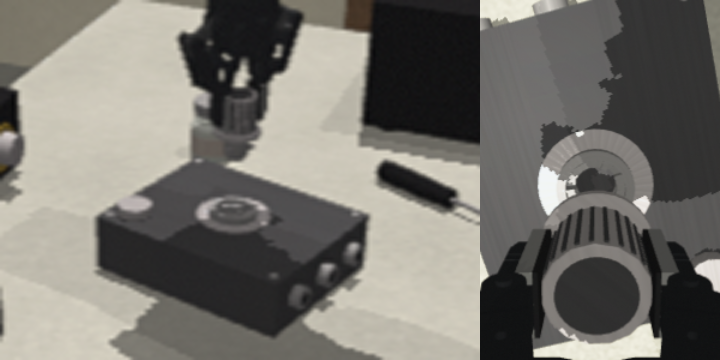

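The plug hangs upright above the socket. In the right half the escutcheon's far rim is at crop y≈128 (v≈166.7), with its left and right edges at 538 and 653.

```bash
python3 - <<'E'
from h import *
p=arm.camera_params("wrist");o,r=tool();M=r.as_matrix()
w=np.load("w1.npy",allow_pickle=True).item()
f=lambda u,v:(230+u/6-.5,145+v/6-.5)
L,Rr,T,B=[hit(w,f(*q),.059) for q in((82,292),(532,292),(307,72),(307,513))]
print("diam",np.linalg.norm(L-Rr),np.linalg.norm(T-B)); rad=np.linalg.norm(T-B)/2
c=np.array([.5615,-.1367,.059])
for d in(-.002,0,.002):
  cc=c+M[:,2]*d; print(d,pix(p,[cc-M[:,2]*rad,cc-M[:,1]*rad,cc+M[:,1]*rad]).round(1).tolist())
print("meas top v",60+128/1.2,"LR",180+58/1.2,180+173/1.2)
E
```

```text
diam 0.07282984347598308 0.0729619832228408
-0.002 [[276.8, 164.5], [228.5, 213.1], [325.4, 213.0]]
0 [[276.8, 167.3], [228.6, 215.7], [325.3, 215.5]]
0.002 [[276.9, 170.0], [228.7, 218.2], [325.2, 218.1]]
meas top v 166.66666666666669 LR 228.33333333333334 324.1666666666667
```

{"fn": "carry_out", "kwargs": {"commands": [[3, [1.5, -0.1, 0.1], [0, 0, 0]], [3, [1.5, 0, 0], [0, 0, 0]], [3, [1.2, 0, 0], [0, 0, 0]], [3, [0.5, 0, 0], [0, 0, 0]], [3, [0.5, 0, 0], [0, 0, 0]], [3, [0.4, 0, 0], [0, 0, 0]], [3, [0.4, 0, 0], [0, 0, 0]], [3, [0.3, 0, 0], [0, 0, 0]], [3, [0, 0, 0], [0, 0, 0]], [3, [0, 0, 0], [0, 0, 0]]]}}

```text
time: 8.28
position: [0.5615, -0.1376, 0.0935]
tool_rot: [15.3, 90.0, -14.8]
contact_force: [-1.1, 0.4, -0.9]
opening: 0.405
```

{"fn": "carry_out", "kwargs": {"commands": [[3, [0.15, 0, 0], [0, 0, 0]], [3, [0.15, 0, 0], [0, 0, 0]], [3, [0, 0, 0], [0, 0, 0]]]}}

```text
time: 8.53
position: [0.5613, -0.1374, 0.0901]
tool_rot: [139.4, 90.0, 109.3]
contact_force: [-0.1, 1.6, -2.7]
opening: 0.403
```

{"fn": "carry_out", "kwargs": {"commands": [[3, [0.15, 0, 0], [0, 0, 0]], [3, [0.1, 0, 0], [0, 0, 0]], [3, [0, 0, 0], [0, 0, 0]]]}}

```text
time: 8.78
position: [0.5613, -0.1374, 0.0876]
tool_rot: [168.9, 90.0, 138.8]
contact_force: [-1.7, 2.4, -0.4]
opening: 0.402
```

{"fn": "carry_out", "kwargs": {"commands": [[3, [0.1, 0, 0], [0, 0, 0]], [3, [0, 0, 0], [0, 0, 0]]]}}

```text
time: 8.95
position: [0.5613, -0.1375, 0.0867]
tool_rot: [158.7, 90.0, 128.6]
contact_force: [-1.3, 3.6, -0.8]
opening: 0.407
```

{"fn": "carry_out", "kwargs": {"commands": [[3, [0.1, 0, 0], [0, 0, 0]], [3, [0, 0, 0], [0, 0, 0]]]}}

```text
time: 9.12
position: [0.5615, -0.1375, 0.0862]
tool_rot: [50.9, 90.0, 20.8]
contact_force: [-4.9, 4.5, 7.6]
opening: 0.401
```

{"fn": "carry_out", "kwargs": {"commands": [[3, [0.1, 0, 0], [0, 0, 0]], [3, [0, 0, 0], [0, 0, 0]]]}}

```text
time: 9.28
position: [0.5617, -0.1376, 0.086]
tool_rot: [22.7, 89.9, -7.4]
contact_force: [-7.5, 6.3, 17.3]
opening: 0.404
```

{"fn": "carry_out", "kwargs": {"commands": [[3, [-0.1, 0.02, -0.07], [0, 0, 0]], [3, [0, 0, 0], [0, 0, 0]]]}}

```text
time: 9.45
position: [0.5613, -0.1373, 0.0864]
tool_rot: [-1.3, 89.9, -31.4]
contact_force: [-1.9, 0.9, 5.6]
opening: 0.404
```

{"fn": "carry_out", "kwargs": {"commands": [[3, [0, 0, 0], [-0.1, 0, 0]], [3, [0, 0, 0], [-0.1, 0, 0]], [3, [0, 0, 0], [0, 0, 0]]]}}

```text
time: 9.7
position: [0.5611, -0.1374, 0.0862]
tool_rot: [-29.9, 90.0, -48.1]
contact_force: [-2.9, 1.3, 7.1]
opening: 0.402
```

{"fn": "carry_out", "kwargs": {"commands": [[3, [0, 0, 0], [-0.1, 0, 0]], [3, [0, 0, 0], [-0.1, 0, 0]], [3, [0, 0, 0], [0, 0, 0]]]}}

```text
time: 9.95
position: [0.5611, -0.1374, 0.0857]
tool_rot: [-64.9, 90.0, -71.7]
contact_force: [0.5, -0.8, -2.3]
opening: 0.409
```

{"fn": "carry_out", "kwargs": {"commands": [[3, [0, 0, 0], [-0.1, 0, 0]], [3, [0, 0, 0], [-0.1, 0, 0]], [3, [0, 0, 0], [0, 0, 0]]]}}

```text
time: 10.2
position: [0.5608, -0.1371, 0.0856]
tool_rot: [177.1, 90.0, -178.5]
contact_force: [-1.3, 1.4, -1.3]
opening: 0.406
```

```bash
python3 - <<'E'
from h import *
o,r=tool();print(o["joint_pos"].round(1),o["time"],o["position"],o["contact_force"],o["ft_torque"])
E
```

```text
[-13.7  25.   -5.6  59.4  -0.  -18.1] 10.2 [ 0.56075068 -0.13712191  0.08556516] [-1.29107307  1.3557137  -1.30303938] [ 0.2903317   0.43352828 -0.22540471]
```

{"fn": "carry_out", "kwargs": {"commands": [[3, [0.1, 0, 0], [0, 0, 0]], [3, [0, 0, 0], [0, 0, 0]]]}}

```text
time: 10.37
position: [0.5608, -0.137, 0.0847]
tool_rot: [128.7, 90.0, 132.7]
contact_force: [-2.2, 3.3, 1.1]
opening: 0.407
```

{"fn": "carry_out", "kwargs": {"commands": [[3, [0.1, 0, 0], [0, 0, 0]], [3, [0, 0, 0], [0, 0, 0]]]}}

```text
time: 10.53
position: [0.5609, -0.1369, 0.0838]
tool_rot: [103.2, 90.0, 107.3]
contact_force: [-3.1, 2.2, 1.9]
opening: 0.404
```

{"fn": "carry_out", "kwargs": {"commands": [[3, [0.1, 0, 0], [0, 0, 0]], [3, [0, 0, 0], [0, 0, 0]]]}}

```text
time: 10.7
position: [0.5609, -0.1369, 0.0828]
tool_rot: [100.6, 90.0, 104.8]
contact_force: [-3.0, 3.3, 2.1]
opening: 0.406
```

{"fn": "carry_out", "kwargs": {"commands": [[3, [0.1, 0, -0.02], [0, 0, 0]], [3, [0, 0, 0], [0, 0, 0]]]}}

```text
time: 10.87
position: [0.5608, -0.137, 0.0818]
tool_rot: [48.9, 90.0, 53.1]
contact_force: [-2.4, 3.0, 3.8]
opening: 0.404
```

{"fn": "carry_out", "kwargs": {"commands": [[3, [0.1, 0, 0], [0, 0, 0]], [3, [0, 0, 0], [0, 0, 0]]]}}

```text
time: 11.03
position: [0.5608, -0.137, 0.0808]
tool_rot: [52.2, 90.0, 56.5]
contact_force: [-2.6, 3.9, 2.8]
opening: 0.405
```

{"fn": "carry_out", "kwargs": {"commands": [[3, [0.1, 0, 0], [0, 0, 0]], [3, [0, 0, 0], [0, 0, 0]]]}}

```text
time: 11.2
position: [0.5608, -0.137, 0.0798]
tool_rot: [49.2, 90.0, 53.4]
contact_force: [-2.5, 3.5, 3.4]
opening: 0.405
```

{"fn": "carry_out", "kwargs": {"commands": [[3, [0.1, 0, -0.01], [0, 0, 0]], [3, [0, 0, 0], [0, 0, 0]]]}}

```text
time: 11.37
position: [0.5608, -0.137, 0.0788]
tool_rot: [30.8, 90.0, 35.0]
contact_force: [-1.4, 4.1, 3.7]
opening: 0.405
```

{"fn": "carry_out", "kwargs": {"commands": [[3, [0.1, 0, 0], [0, 0, 0]], [3, [0, 0, 0], [0, 0, 0]]]}}

```text
time: 11.53
position: [0.561, -0.137, 0.0785]
tool_rot: [-1.7, 89.9, 2.6]
contact_force: [-5.2, 4.8, 14.6]
opening: 0.404
```

{"fn": "carry_out", "kwargs": {"commands": [[3, [0.05, 0, 0], [0, 0, 0]], [3, [0, 0, 0], [0, 0, 0]]]}}

```text
time: 11.7
position: [0.5611, -0.137, 0.0784]
tool_rot: [-6.1, 89.9, -1.8]
contact_force: [-8.1, 5.9, 20.9]
opening: 0.406
```

{"fn": "carry_out", "kwargs": {"commands": [[3, [-0.1, 0.01, -0.06], [0, 0, 0]], [3, [0, 0, 0], [0, 0, 0]]]}}

```text
time: 11.87
position: [0.5606, -0.137, 0.0787]
tool_rot: [-4.8, 89.9, -0.5]
contact_force: [-0.2, 4.5, 7.9]
opening: 0.407
```

{"fn": "carry_out", "kwargs": {"commands": [[3, [0, 0, 0], [0.1, 0, 0]], [3, [0.02, 0, 0], [0.1, 0, 0]], [3, [0, 0, 0], [0, 0, 0]]]}}

```text
time: 12.12
position: [0.5605, -0.1375, 0.0782]
tool_rot: [-40.3, 89.9, -47.7]
contact_force: [0.0, -0.1, 2.3]
opening: 0.408
```

```bash
cat >s.py <<'E'
from h import *
o,r=tool();print("j6",o["joint_pos"][5].round(2),o["time"],o["position"].round(4),"F",o["contact_force"].round(1),"M",o["ft_torque"].round(2))
E
python3 s.py
```

```text
j6 -6.31 12.1167 [ 0.5605 -0.1375  0.0782] F [ 0.  -0.1  2.3] M [-0.08 -0.07 -0.01]
```

{"fn": "carry_out", "kwargs": {"commands": [[3, [0.05, 0, 0], [0.1, 0, 0]], [3, [0.04, 0, 0], [0.1, 0, 0]], [3, [0, 0, 0], [0, 0, 0]]]}}

```text
time: 12.37
position: [0.5607, -0.1373, 0.0775]
tool_rot: [-2.3, 89.9, -21.0]
contact_force: [1.9, 1.6, 4.2]
opening: 0.399
```

{"fn": "carry_out", "kwargs": {"commands": [[3, [0.04, 0, 0], [0.1, 0, 0]], [3, [0.03, 0, 0], [0.1, 0, 0]], [3, [0, 0, 0], [0, 0, 0]]]}}

```text
time: 12.62
position: [0.5608, -0.1373, 0.0769]
tool_rot: [14.1, 89.9, -16.0]
contact_force: [2.0, 1.9, 4.4]
opening: 0.404
```

```bash
python3 s.py
```

```text
j6 16.34 12.6167 [ 0.5608 -0.1373  0.0769] F [2.  1.9 4.4] M [ 0.31 -0.5   0.  ]
```

{"fn": "carry_out", "kwargs": {"commands": [[3, [0.04, 0, 0], [0.1, 0, 0]], [3, [0.03, 0, 0], [0.1, 0, 0]], [3, [0, 0, 0], [0, 0, 0]]]}}

```text
time: 12.87
position: [0.5608, -0.1371, 0.0762]
tool_rot: [35.3, 89.9, -6.3]
contact_force: [2.5, 2.3, 5.4]
opening: 0.409
```

{"fn": "carry_out", "kwargs": {"commands": [[3, [0.04, 0, 0], [0.1, 0, 0]], [3, [0.03, 0, 0], [0.1, 0, 0]], [3, [0, 0, 0], [0, 0, 0]]]}}

```text
time: 13.12
position: [0.5609, -0.1371, 0.0755]
tool_rot: [51.2, 89.9, -1.8]
contact_force: [3.0, 2.8, 6.3]
opening: 0.401
```

```bash
python3 s.py
```

```text
j6 39.26 13.1167 [ 0.5609 -0.1371  0.0755] F [3.  2.8 6.3] M [ 0.67 -0.73 -0.01]
```

{"fn": "carry_out", "kwargs": {"commands": [[3, [0.03, 0, 0], [0.1, 0, 0]], [3, [0, 0, 0], [0, 0, 0]]]}}

```text
time: 13.28
position: [0.5609, -0.1371, 0.0752]
tool_rot: [57.4, 89.9, -1.3]
contact_force: [3.0, 2.8, 6.1]
opening: 0.407
```

{"fn": "carry_out", "kwargs": {"commands": [[3, [0.03, 0, 0], [0.1, 0, 0]], [3, [0, 0, 0], [0, 0, 0]]]}}

```text
time: 13.45
position: [0.5609, -0.137, 0.0749]
tool_rot: [62.7, 89.9, -1.7]
contact_force: [2.5, 2.3, 6.5]
opening: 0.403
```

```bash
python3 s.py
```

```text
j6 50.68 13.45 [ 0.5609 -0.137   0.0749] F [2.5 2.3 6.5] M [ 0.61 -0.55 -0.04]
```

{"fn": "carry_out", "kwargs": {"commands": [[3, [0.03, 0, 0], [0.08, 0, 0]], [3, [0, 0, 0], [0, 0, 0]]]}}

```text
time: 13.62
position: [0.561, -0.1371, 0.0747]
tool_rot: [67.5, 89.9, -1.4]
contact_force: [3.5, 3.2, 6.8]
opening: 0.406
```

{"fn": "carry_out", "kwargs": {"commands": [[3, [0.03, 0, 0], [0.06, 0, 0]], [3, [0, 0, 0], [0, 0, 0]]]}}

```text
time: 13.78
position: [0.5611, -0.1371, 0.0745]
tool_rot: [70.0, 89.9, -2.3]
contact_force: [2.6, 2.6, 7.3]
opening: 0.401
```

```bash
python3 s.py
```

```text
j6 58.56 13.7833 [ 0.5611 -0.1371  0.0745] F [2.6 2.6 7.3] M [ 0.63 -0.65  0.08]
```

{"fn": "carry_out", "kwargs": {"commands": [[3, [0.03, 0, 0], [0.05, 0, 0]], [3, [0, 0, 0], [0, 0, 0]]]}}

```text
time: 13.95
position: [0.5612, -0.1371, 0.0744]
tool_rot: [74.3, 89.9, -0.9]
contact_force: [3.7, 3.7, 8.8]
opening: 0.405
```

```bash
python3 s.py; python3 - <<'E'
from h import *
im=arm.read_camera("side")[:,:,::-1];cv2.imwrite("pics/s6.png",im)
cv2.imwrite("pics/s6c.png",cv2.resize(im[150:240,250:350],None,fx=6,fy=6,interpolation=cv2.INTER_CUBIC))
E
```

```text
j6 61.39 13.95 [ 0.5612 -0.1371  0.0744] F [3.7 3.7 8.8] M [ 0.71 -0.71  0.05]
```

View pics/s6c.png

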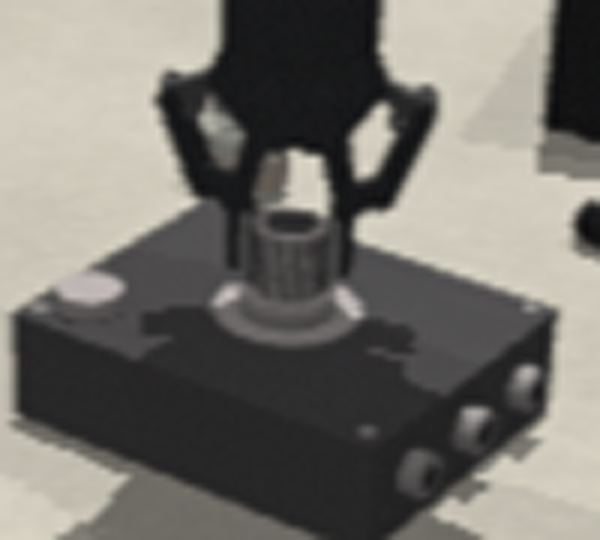

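The plug is deep in the socket, its flange at or nearly on the collar (crop ~290,300), and upright. Next I'll turn it without adding push, to see whether it still advances.

{"fn": "carry_out", "kwargs": {"commands": [[3, [0, 0, 0], [0.06, 0, 0]], [3, [0, 0, 0], [0, 0, 0]]]}}

```text
time: 14.17
position: [0.5613, -0.137, 0.0743]
tool_rot: [80.0, 89.9, 1.4]
contact_force: [3.3, 3.7, 8.0]
opening: 0.405
```

```bash
python3 s.py
```

```text
j6 64.86 14.1667 [ 0.5613 -0.137   0.0743] F [3.3 3.7 8. ] M [ 0.82 -0.76  0.02]
```

{"fn": "carry_out", "kwargs": {"commands": [[3, [0, 0, 0], [0.06, 0, 0]], [3, [0, 0, 0], [0, 0, 0]], [3, [0, 0, 0], [0, 0, 0]]]}}

```text
time: 14.42
position: [0.5612, -0.1369, 0.0743]
tool_rot: [85.3, 89.9, 3.4]
contact_force: [4.1, 3.6, 9.0]
opening: 0.401
```

```bash
python3 s.py
```

```text
j6 68.12 14.4167 [ 0.5612 -0.1369  0.0743] F [4.1 3.6 9. ] M [ 0.82 -0.77 -0.04]
```

```bash
python3 - <<'E'
from h import *
o,r=tool();print(r.as_matrix().round(3),(r.inv().apply([.0004,.0004,0])*100).round(3))
E
```

```text
[[ 0.002  0.99   0.142]
 [ 0.     0.142 -0.99 ]
 [-1.     0.002  0.   ]] [ 0.     0.045 -0.034]
```

{"fn": "carry_out", "kwargs": {"commands": [[3, [0, 0.04, -0.03], [0, 0, 0]], [3, [0, 0, 0], [0, 0, 0]]]}}

```text
time: 14.58
position: [0.5613, -0.1369, 0.0743]
tool_rot: [66.1, 89.9, -15.7]
contact_force: [1.7, 2.6, 10.6]
opening: 0.408
```

{"fn": "carry_out", "kwargs": {"commands": [[3, [0.02, 0, 0], [0.04, 0, 0]], [3, [0, 0, 0], [0, 0, 0]]]}}

```text
time: 14.75
position: [0.5614, -0.1368, 0.0743]
tool_rot: [75.4, 89.9, -8.8]
contact_force: [0.3, 2.5, 13.3]
opening: 0.406
```

```bash
python3 s.py
```

```text
j6 70.56 14.75 [ 0.5614 -0.1368  0.0743] F [ 0.3  2.5 13.3] M [ 0.51 -0.13 -0.02]
```

{"fn": "carry_out", "kwargs": {"commands": [[3, [-0.1, 0, 0], [0, 0, 0]], [3, [0, 0, 0], [0, 0, 0]], [5, [0, 0, 0], [0, 0, 0]], [6, [0, 0, 0], [0, 0, 0]], [6, [0, 0, 0], [0, 0, 0]], [6, [0, 0, 0], [0, 0, 0]], [6, [0, 0, 0], [0, 0, 0]]]}}

```text
time: 15.33
position: [0.5603, -0.1367, 0.0743]
tool_rot: [-89.8, 90.0, -174.3]
contact_force: [-0.2, -0.7, 0.1]
opening: 0.703
```

{"fn": "carry_out", "kwargs": {"commands": [[6, [-1, 0, 0], [0, 0, 0]], [6, [-2, 0, 0], [0, 0, 0]], [6, [-3, 0, 0], [0, 0, 0]], [6, [-3, 0, 0], [0, 0, 0]], [6, [-3, 0, 0], [0, 0, 0]], [6, [-1, 0, 0], [0, 0, 0]], [6, [0, 0, 0], [0, 0, 0]], [6, [0, 0, 0], [0, 0, 0]]]}}

```text
time: 16.0
position: [0.5606, -0.1368, 0.2048]
tool_rot: [68.8, 89.9, -15.7]
contact_force: [0.2, 0.4, -0.4]
opening: 0.704
```

```bash
python3 s.py; python3 - <<'E'
from h import *
p=arm.camera_params("wrist");im=arm.read_camera("wrist")[:,:,::-1]
np.save("w7.npy",p,allow_pickle=True);cv2.imwrite("pics/w7.png",im)
u,v=pix(p,[.5614,-.1368,.09])[0].round().astype(int);print(u,v)
cv2.imwrite("pics/w7c.png",cv2.resize(im[v-70:v+70,u-90:u+90],None,fx=4,fy=4,interpolation=cv2.INTER_CUBIC))
for z in(.106,.110): print(z,(pix(p,[.5614,-.1368,z])[0]-[u-90,v-70])*4, [((pix(p,[.5614,-.1368,h])[0]-[u-90,v-70])*4).round(1).tolist() for h in(.070,.074,.059)])
E
```

```text
j6 70.79 16.0 [ 0.5606 -0.1368  0.2048] F [ 0.2  0.4 -0.4] M [ 0.02 -0.    0.  ]
279 207
0.106 [360.74419187 300.81585918] [[359.6, 256.8], [359.7, 261.1], [359.3, 245.4]]
0.11 [360.88768442 306.47616443] [[359.6, 256.8], [359.7, 261.1], [359.3, 245.4]]
```

View pics/w7c.png

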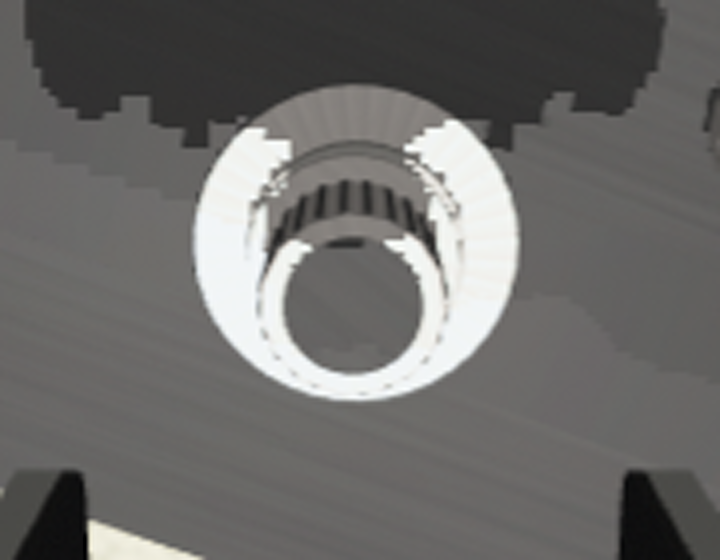

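Plug released and standing upright and centred: head disc centre at crop (354,305), escutcheon centre (356,242), with a thin dark line around the collar's far rim at y≈140–155. The head sits 5 to 7 px lower than predicted for home, so I'm checking the seating height numerically.

```bash
python3 - <<'E'
from h import *
p=np.load("w7.npy",allow_pickle=True).item();p3=np.load("w3.npy",allow_pickle=True).item()
o,r=tool();M=r.as_matrix();c=np.array([.5614,-.1368,0])
g=cv2.imread("pics/w7.png",0);u0,v0=189,137
def P(z,rad): return ((pix(p,c+[0,0,z]-M[:,2]*rad)[0]-[u0,v0])*4+2).round(1)[1]
print("esc far",P(.058,.0365),"collar base",P(.058,.024),"collar top out",P(.066,.024),"in",P(.066,.0185))
for d in(0,.004): print("gap",d,"flange bot",P(.066+d,.023),"top",P(.070+d,.023),"head far top",P(.106+d,.018),P(.07+d,.018))
print([(i,int(g[137+i//4,275:281].mean())) for i in range(76,260,4)])
dep=lambda p,X:-(p["camera_from_world"][:3]@np.r_[X,1])[2]
d3=dep(p3,[.480,.178,.067])
for z in(.106,.110): print(z,"ratio pred",dep(p,[.5614,-.1368,z])/d3)
E
```

```text
esc far 82.4 collar base 139.8 collar top out 145.3 in 170.8
gap 0 flange bot 149.9 top 152.8 head far top 209.5 176.2
gap 0.004 flange bot 152.8 top 155.8 head far top 213.8 179.5
[(76, 49), (80, 49), (84, 104), (88, 128), (92, 130), (96, 129), (100, 129), (104, 129), (108, 129), (112, 129), (116, 128), (120, 128), (124, 128), (128, 128), (132, 128), (136, 128), (140, 93), (144, 95), (148, 106), (152, 99), (156, 121), (160, 128), (164, 129), (168, 129), (172, 129), (176, 126), (180, 86), (184, 70), (188, 70), (192, 71), (196, 71), (200, 72), (204, 72), (208, 75), (212, 93), (216, 128), (220, 131), (224, 131), (228, 130), (232, 130), (236, 87), (240, 60), (244, 59), (248, 98), (252, 101), (256, 100)]
0.106 ratio pred 1.2089668148718171
0.11 ratio pred 1.190330867576002
```

The straight-down view can't resolve the seating height, so I'll tilt the wrist for an oblique look. There's plenty of time left.

{"fn": "carry_out", "kwargs": {"commands": [[6, [0, 0, -3.5], [0, 0, 0]], [6, [0, 0, -3.5], [0, 0, 0]], [6, [0, 0, 0], [0, -0.1, 0]], [6, [0, 0, 0], [0, -0.1, 0]], [6, [0, 0, 0], [0, -0.1, 0]], [6, [0, 0, 0], [0, -0.1, 0]], [6, [0, 0, 0], [0, -0.1, 0]], [6, [0, 0, 0], [0, -0.1, 0]], [6, [0, 0, 0], [0, -0.1, 0]], [6, [1.7, 0, -1.4], [0, 0, 0]], [6, [1.5, 0, -1.3], [0, 0, 0]], [6, [0, 0, 0], [0, 0, 0]], [6, [0, 0, 0], [0, 0, 0]]]}}

```text
time: 17.13
position: [0.5526, -0.0673, 0.1614]
tool_rot: [-0.3, 49.9, -84.7]
contact_force: [0.3, 0.4, 1.0]
opening: 0.703
```

```bash
python3 s.py; python3 - <<'E'
from h import *
p=arm.camera_params("wrist");im=arm.read_camera("wrist")[:,:,::-1]
np.save("w8.npy",p,allow_pickle=True);cv2.imwrite("pics/w8.png",im)
c=[.5614,-.1368]
T=p["camera_from_world"];C=-T[:3,:3].T@T[:3,3]; d=np.array(c)-C[:2];d/=np.linalg.norm(d)
print("cam",C.round(3))
u,v=pix(p,c+[.08])[0].round().astype(int);print(u,v)
def Q(z,rad): return ((pix(p,[c[0]-d[0]*rad,c[1]-d[1]*rad,z])[0]-[u-66,v-50])*6).round(0).tolist()
print("near edges: collar top",Q(.066,.024),"collar base",Q(.058,.024))
for g in(0,.004):print(g,"flange bot,top",Q(.066+g,.023),Q(.07+g,.023),"head base/top near",Q(.07+g,.018),Q(.106+g,.018))
cv2.imwrite("pics/w8c.png",cv2.resize(im[v-50:v+50,u-66:u+66],None,fx=6,fy=6,interpolation=cv2.INTER_CUBIC))
E
```

```text
j6 101.34 17.1333 [ 0.5526 -0.0673  0.1614] F [0.3 0.4 1. ] M [0.56 0.04 0.06]
cam [0.538 0.074 0.228]
282 211
near edges: collar top [392.0, 96.0] collar base [392.0, 48.0]
0 flange bot,top [392.0, 101.0] [392.0, 126.0] head base/top near [393.0, 151.0] [394.0, 394.0]
0.004 flange bot,top [392.0, 126.0] [393.0, 151.0] head base/top near [393.0, 176.0] [394.0, 423.0]
```

View pics/w8c.png

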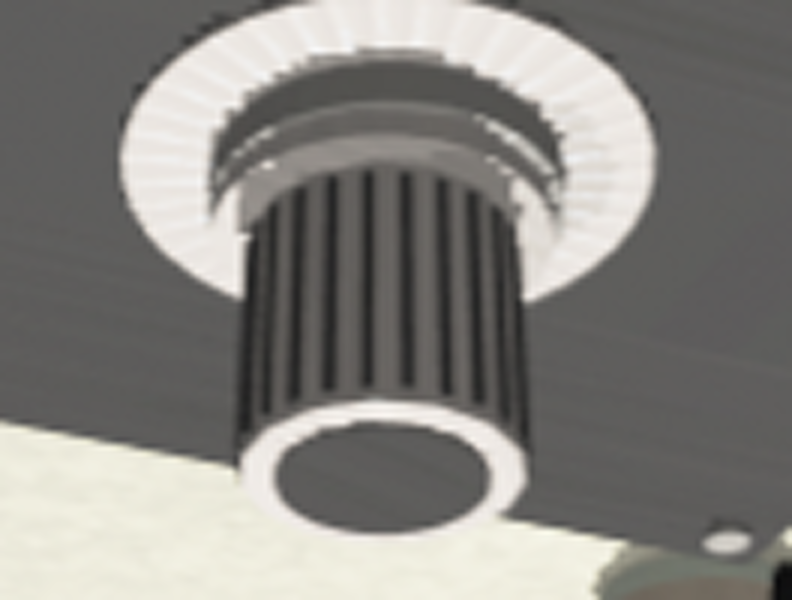

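The oblique view (upside down) shows the collar wall at y≈52–102, the flange directly on it at 102–133, the head base at ≈160 and the near head-top edge at ≈400. Predicted with the same +4 px offset, that edge is at 398 for home and 427 for 4 mm up, so the plug is home. Handing in.

```bash
python3 -c "
from station import arm
print(arm.hand_in())"
```

```text
the job is handed in; nothing more can be done
None
```

The dummy load is screwed home in the open socket with its flange on the rim, and I handed the job in at about 17 s with the gripper well clear.

- **What I did:** I lifted the plug out of its cradle ring and set it upright in the socket. Turning it back some 20–34° under light pressure let it drop about 8 mm into the thread start. I then drove it about 88° clockwise with a light push until it was down, and let go.
- **Forces:** The wrist read about 21 N at most, briefly, when the plug bottomed in the slot. That is a light touch above the intended level, but below the 45 N limit. Most of the drive ran at 4–9 N, with 13 N at the final check. I saw no sign of cranking against a stop.
- **Seating checks:** Over the last 9° of turning the plug's height stopped changing. The oblique wrist view puts the flange directly on the collar: the head-top edge was at 400 px, where 398 means home and 427 means 4 mm up.
- **Check that disagreed:** The earlier straight-down view had the head 5–7 px off the position for home. That view could not tell height from a small sideways shift, so I relied on the oblique one.
- **Not checked:** I did not take a final overview picture of the bystander objects. The forces and path gave no sign of touching any of them.

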